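# Lean a misplaced brass plate up to dry

## Robot

A 6-joint arm with a two-finger parallel gripper is mounted at the origin on the work surface. World frame = base frame: x ahead of the robot, y to its left, z up, the work surface at z = 0. Lengths are in m, angles in degrees, forces in N, time in s.
With the tool pointing down it reaches from about 0.3 to 0.75 m from the base axis. Payload 8.5 kg.
Tool frame: the origin (TCP) lies between the finger pads; the fingertips stand 19 mm ahead of it and the grasp point (between the pads) is the TCP; z points along the fingers, y is the line along which they close (so a half turn about z gives the same grasp; the last joint's range is limited). The gripper opens to 85 mm and grips with 20 to 120 N. Pads are 22 mm wide; open, the fingers measure 114 mm over their backs; the gripper's body (76 mm by 85 mm) begins 54 mm behind the grasp point. The pads swing forward as they close: fully open they stand 13 mm farther back than shut.
Start: joints at [63.638, 21.807, 74.336, -0, 83.858, -12.336], TCP at [0.133, 0.534, 0.25] pointing down, gripper open.
Joint ranges: [-178.18, 178.18], [-50.72, 133.34], [12.68, 142.11], [-81.47, 261.47], [9.98, 163.14], [-165.26, 165.26]. Speed limits (degrees/s): [136.94, 136.94, 180, 180, 180, 180].

## Interface

Orientations are given as a 3x3 rotation matrix whose columns are the frame's x, y, z axes.
In Python, from rig import env, optics gives the robot as it stands.
- The arm moves only by the tool arm_command, never from a script. Its argument "commands" is one flat list of numbers, 7 for each row, row after row: the closure, from -1 (fully open) to 1 (shut), so that 0 is half open, then the shift along the tool's x, y, z as a fraction of full scale, then the turn, a rotation vector about the tool's x, y, z as a fraction of full scale. A call has 1 to 12 rows; each row is the pose to reach, as a shift and turn from the pose commanded when the call began, along the tool's axes at that moment; what a row does not reach only later rows make up. Full scale, the value 1, is 500 mm for a shift and 120 degrees for a turn. A row lasts 1/12 s, in which the tool goes at most 41.7 mm and 7.16 degrees, less where a joint would pass 70% of its speed; a pose out of reach is approached as far as the arm can. A call with a number of a shift or a turn outside -1 to 1 is refused whole. A call with a gripper value outside its range is refused whole. The fingers move at their own pace and stop on an object; "newtons" is the grip in N (left out, the last holds). Time passes only in rows, so rows that repeat a pose let the fingers close. It gives the time, the measured TCP pose, the force, the opening and the grip force at its end, in the units of the state.
- env.observe(): the state, without advancing time (a new reading comes with each control period).
- optics.get_image(name): name is "scene" or "top" or "wrist"; returns a dict with "image" (384x512x3 uint8, red, green, blue), "intrinsics" (3x3 intrinsics, pixels), "origin" and "orientation" of the camera in the world; the wrist camera has in their place "tool_from_camera" (4x4, takes a point from camera to tool coordinates, whose origin is the TCP and whose axes are the flange's). Camera axes: x right, y down, z forward; pixel columns grow to the right and rows downward; lengths in m; the calibration is good to about 2 mm. A picture is of the moment at which its call begins: read the wrist's pose just before it. There is no depth.
- env.close_job(): hands the job in; it is judged then, once.
The state is a dict: "time_s": time; "q": joint angles; "qvel": joint speeds; "joint_efforts": joint torques, N m; "position": TCP position; "tool_rot": TCP orientation; "ft_force": force on the tool from outside, world axes, zero at the start; "wrist_torque": the same for the moment, N m; "grip_width": finger opening in m; "gripper_force": force on a finger pad.
Only numpy, scipy, OpenCV 4.12 (cv2) and the standard library are available. Lean on these libraries where they do the work, as an engineer would, in place of code of your own. Each camera call takes 0.05 s, during which the arm holds its last target. There are 200 camera calls.

## Task

The grey case on the right is only for white porous stones, but the perforated brass plate has been packed in it while still wet. Lift the case's lid all the way over so that it stays open, take out the brass plate and lean it on edge against the rail of the steel draining stand, its foot on the tray between the rail and the foot bar, beside the white stone already drying there and not touching it. Set its foot down and ease it back to its slant in the fingers - do not drop it or let it fall against the rail - leave the lid open so that the case can air, and do not disturb the stones or the other things on the bench.

Things in the scene. Friction and masses are not known exactly. Their poses are not given: they have to be found in the camera images.
- case: Grey plastic case, 190 (x) x 150 (y) x 117 mm high shut, fixed, shut at the start. Origin: centre of its underside, z up. Base 55 mm high, lid 62 mm deep, hinged on the -y side. Three foam slots (13 mm wide, at x = -50, 0, +50 mm, y = 0; foam top at z = 48 mm) each hold a square plate on edge, faces to +x and -x, from z = 5 to 105 mm: two white stones and (in any slot) the brass plate.
- lid (a joint): Angle of the case's lid in rad: 0 shut, 1.85 fully open (stop). It turns about the line through lid_hinge along the case's x axis; the case's +y side of the lid rises. About 0.35 kg; let go below about 0.95 rad it falls shut, beyond 1.2 it sinks open to the stop by itself, damped.
- lid_hinge (a point): Point on the lid's hinge line, middle of its length: in the case's frame x = 0, y = -75, z = 55 mm. Axes as the case's.
- lid_handle (a point): Grip point of the black bridge handle on the lid's roof; moves with the lid. Handle 50 mm long along the case's x, 12 mm thick, top 38 mm above the roof. The point is mid-length, 24 mm above the roof; shut, it is 125 mm in +y and 86 mm up from the hinge line. Pinched across its two ends (50 mm, closing along the case's x), the lid can turn between the fingertips.
- grid_center (a point): Centre of the brass plate: a square plate of perforated brass, 100 x 100 x 10 mm, about 0.6 kg, solid for grasping. Its x axis is the plate's normal (10 mm thickness), y runs along its lower edge, z up along its side (vertical while it stands in the case).
- grid_foot (a point): Middle of the brass plate's lower edge face (mid-thickness), 50 mm below its centre along its z axis. Axes as for grid_center.
- grid: The brass plate itself; origin at grid_foot, same axes.
- stand: Draining stand, fixed: steel tray 150 (x) x 310 (y) mm, floor 5 mm thick, rim 14 mm high. Origin: centre of its underside, z up. Along y on it: blue back rail and blue foot bar (10 mm round, axis at x = +20, z = 10 mm). A plate leans with its top towards -x over the rail; lower rear edge at x = 0 gives 27 degrees from upright. A stone leans near y = +82 mm; y = -136 to +15 mm is free.
- rail: The stand's back rail: an 8 mm round blue-coated rod along the stand's y axis, 288 mm long, on end posts at y = -140 and +140 mm. Origin at the middle of its axis, which lies at x = -30 mm, z = 55 mm in the stand's frame (50 mm above the tray floor). Axes as the stand's.
- stone_a_center (a point): Centre of a white porous stone, 100 x 100 x 10 mm, in one slot of the case; leave it. Axes as for grid_center.
- stone_b_center (a point): Centre of another such stone in the case; leave it.
- stone_dry_center (a point): Centre of a third such stone, leaning on the stand to dry; leave it.
- stone_dry: That drying stone itself; origin at the middle of its lower edge face.
- tin: Aluminium soil tin, 64 mm across, 48 mm high, between case and stand; origin under its centre. Leave it.
- wash: White wash bottle with a red cap, 68 mm across, 165 mm high; origin under its centre. Leave it.
- mould: Steel sample tube, 76 mm across, 100 mm high; origin under its centre. Leave it.
- brush: Brush, about 180 mm long, lying on the bench; leave it.
Mind the look-alikes: they are no part of the job. What is shaped like the stone_dry but green, pink or turquoise is not meant.

How it is judged:
By the outcome, as a careful person would: the job done as asked, in the order asked, and still so for the second after the job is handed in, with the robot touching nothing.
It also fails if it takes over 54 s, if anything falls off the work surface, if the arm or the gripper's body presses on something with over 40 N, if the wrist force passes 120 N, or if a joint passes its speed limit or range.

## Working session

There is one attempt and no reset: what is moved stays moved. The work goes in short steps, Python scripts to look and compute and a tool call to move; the robot and the scene stay as the last step left them, time stands still between calls to the robot, and variables do not carry over. Pictures are saved under pics/ and viewed, at most 11 in all, crops included, and the job is handed in when it is done.

Besides the shell and the picture viewer there is one more tool, called after "Emit:" in YAML: its name, and indented under it one key for each argument. arm_command: Moves the arm, as the interface text tells. Shift numbers are shares of 500 mm and turn numbers shares of 120 degrees, none past 1 either way. Its arguments: {"type":"object","properties":{"commands":{"type":"array","items":{"type":"number"}},"newtons":{"type":"number"}},"required":["commands"]}

```bash
ls; mkdir -p pics
python3 - <<'E'
from rig import env, optics
import cv2, numpy as np
s=env.observe(); print({k:np.round(v,3).tolist() for k,v in s.items()})
for n in ["scene","top","wrist"]:
    d=optics.get_image(n); cv2.imwrite(f"pics/{n}0.png",d["image"][:,:,::-1])
    np.savez(f"pics/{n}0.npz",**{k:v for k,v in d.items()})
    print(n,{k:np.round(v,4).tolist() for k,v in d.items() if k!="image"})
E
```

```text
pics
{'time_s': 0.0, 'q': [63.637, 21.838, 74.386, -0.002, 83.858, -12.336], 'qvel': [-0.066, -0.155, -0.032, 0.089, -0.0, -0.004], 'joint_efforts': [-0.002, -44.846, -23.128, -0.0, 0.005, 0.0], 'position': [0.133, 0.533, 0.25], 'tool_rot': [[-0.97, 0.242, -0.001], [0.242, 0.97, -0.001], [0.0, -0.001, -1.0]], 'ft_force': [-0.767, 0.023, 0.279], 'wrist_torque': [0.024, 0.039, 0.036], 'gripper_force': 0.0, 'grip_width': 0.085}
scene {'intrinsics': [[363.4509, 0.0, 259.3673], [0.0, 363.4509, 181.4547], [0.0, 0.0, 1.0]], 'origin': [1.1948, 0.7512, 0.711], 'orientation': [[-0.7141, 0.3749, -0.5911], [0.6998, 0.4034, -0.5896], [0.0174, -0.8347, -0.5504]]}
top {'intrinsics': [[360.7534, 0.0, 251.7794], [0.0, 360.7534, 191.62], [0.0, 0.0, 1.0]], 'origin': [0.437, 0.0964, 1.152], 'orientation': [[0.0023, -0.9957, 0.0925], [-0.9998, -0.0039, -0.0173], [0.0176, -0.0924, -0.9956]]}
wrist {'intrinsics': [[335.5532, 0.0, 251.4549], [0.0, 335.5532, 196.7229], [0.0, 0.0, 1.0]], 'tool_from_camera': [[0.0003, -0.9561, -0.293, 0.0753], [1.0, 0.0002, 0.0004, -0.0004], [-0.0003, -0.293, 0.9561, -0.1228], [0.0, 0.0, 0.0, 1.0]]}
```

Run:
```python
import cv2
for n in ["scene","top"]:
    cv2.imwrite(f"pics/{n}0b.png",cv2.resize(cv2.imread(f"pics/{n}0.png"),(800,600),interpolation=cv2.INTER_CUBIC))
```

```text
(no output)
```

View pics/scene0b.png

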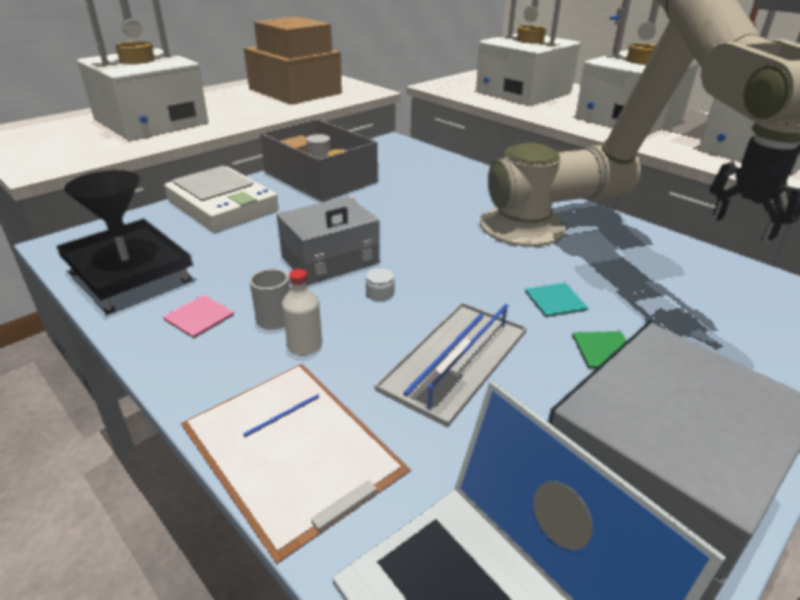

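View pics/top0b.png

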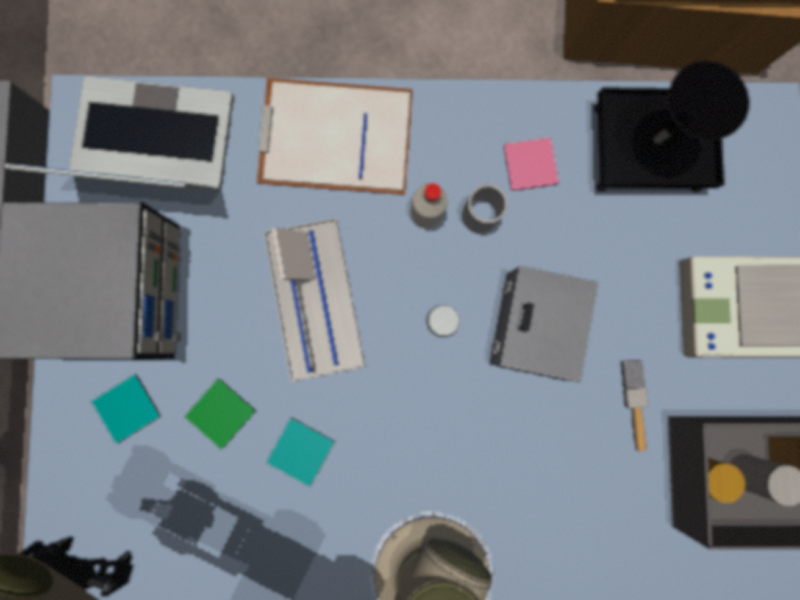

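Run:
```python
import cv2,numpy as np
def t(n,x,y,w,h,W,H):
    return cv2.resize(cv2.imread(f"pics/{n}0.png")[y:y+h,x:x+w],(W,H),interpolation=cv2.INTER_CUBIC)
a=t("top",305,165,80,84,380,400)   # x4.75 approx
a=t("top",305,165,80,80,400,400)   # x5
b=t("top",165,138,80,112,400,560)  # x5
c=np.zeros((600,800,3),np.uint8); c[:400,:400]=a; c[:560,400:]=b
cv2.imwrite("pics/c1.png",c)
a=t("scene",172,122,80,60,400,300); b=t("scene",235,190,105,85,525,425)
c=np.zeros((600,800,3),np.uint8); c[:300,:400]=a; c[175:,275:]=b
c[:300,:400]=a
cv2.imwrite("pics/c2.png",c)
```

```text
(no output)
```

View pics/c1.png

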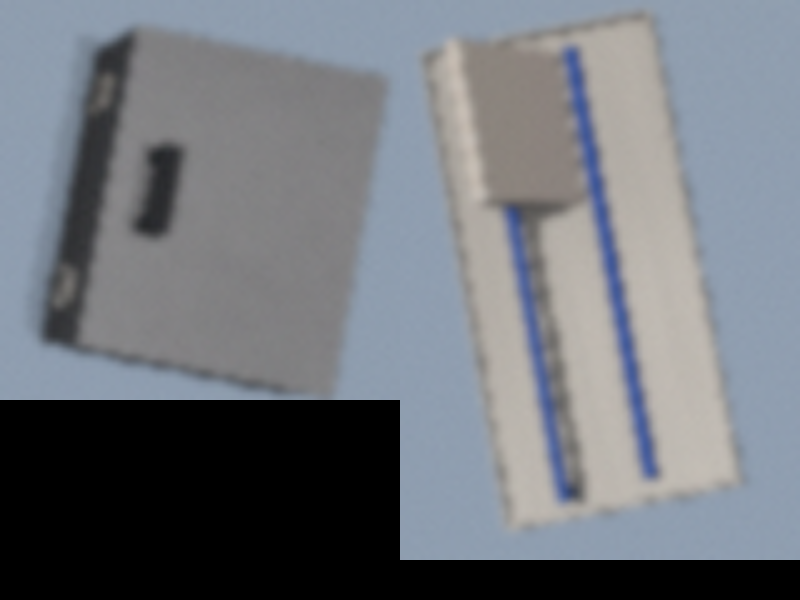

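View pics/c2.png

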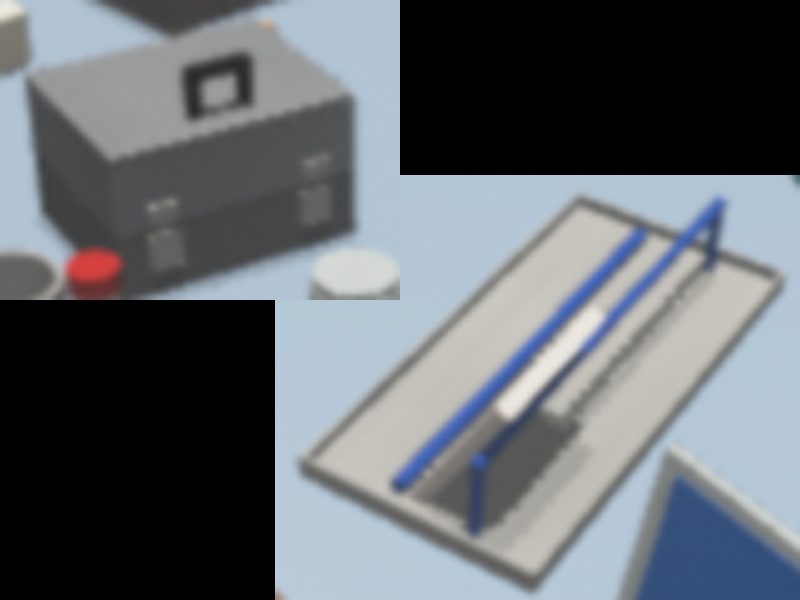

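```bash
cat > h.py <<'E'
import numpy as np, cv2
from scipy.optimize import least_squares
def load(n): return dict(np.load(f"pics/{n}.npz"))
def proj(d,P):
    pc=(np.atleast_2d(P)-d["origin"])@d["orientation"]
    uv=pc@d["intrinsics"].T
    return uv[:,:2]/uv[:,2:]
def px(tx,ty,ox,oy,s=5): return [(tx+.5)/s-.5+ox,(ty+.5)/s-.5+oy]
def pose(p,P):
    c,s=np.cos(p[3]),np.sin(p[3]); R=np.array([[c,-s,0],[s,c,0],[0,0,1]])
    return np.atleast_2d(P)@R.T+p[:3]
def fit(obs,p0):
    f=lambda p:np.concatenate([(proj(d,pose(p,[P]))[0]-u) for d,P,u in obs])
    r=least_squares(f,p0,loss="soft_l1"); return r.x,f(r.x).reshape(-1,2)
E
python3 - <<'E'
from h import *
T=load("top0");S=load("scene0")
a=.095;b=.075;h=.117
C=[(T,(a,b,h),px(137,28,305,165)),(T,(a,-b,h),px(388,75,305,165)),(T,(-a,-b,h),px(333,397,305,165)),(T,(-a,b,h),px(78,345,305,165)),
(S,(a,-b,h),px(28,78,172,122)),(S,(a,b,h),px(110,160,172,122)),(S,(-a,b,h),px(353,97,172,122)),(S,(-a,-b,h),px(272,25,172,122)),(S,(-a,b,0),px(353,232,172,122)),(S,(a,-b,0),px(42,212,172,122)),(T,(-a,b,0),px(42,340,305,165))]
p,r=fit(C,[.4,-.05,0,-.2]); print("case",p.round(4),np.degrees(p[3]));print(r.round(1).tolist())
a=.075;b=.155;z=.014
D=[(T,(-a,b,z),px(25,55,165,138)),(T,(a,b,z),px(250,13,165,138)),(T,(a,-b,z),px(342,485,165,138)),(T,(-a,-b,z),px(110,527,165,138)),
(S,(a,b,z),px(28,290,235,190)),(S,(-a,b,z),px(258,405,235,190)),(S,(-a,-b,z),px(508,102,235,190)),(S,(a,-b,z),px(303,23,235,190)),
(S,(-.03,.144,.055),px(203,285,235,190)),(S,(-.03,-.144,.055),px(443,28,235,190)),(T,(-.03,-.144,.055),px(167,499,165,138)),
(S,(.02,.144,.01),px(125,312,235,190)),(S,(.02,-.144,.01),px(367,60,235,190)),(T,(.02,.144,.01),px(172,48,165,138)),(T,(.02,-.144,.01),px(252,478,165,138))]
p,r=fit(D,[.4,.2,0,1.7]); print("stand",p.round(4),np.degrees(p[3]));print(r.round(1).tolist())
E
```

```text
case [ 0.4909 -0.2102 -0.0025 -0.2026] -11.61076693102247
[[0.1, -0.7], [0.3, 0.4], [0.1, 0.4], [-0.2, 0.1], [-0.7, -0.3], [0.1, 0.5], [0.4, -0.2], [-3.1, -1.0], [0.7, 0.7], [-0.2, 0.6], [-0.5, 0.2]]
stand [ 5.4360e-01  2.3880e-01 -3.6000e-03  4.9133e+00] 281.51319546499553
[[-1.0, -0.1], [0.1, -0.6], [0.3, 0.2], [-0.4, 1.3], [-0.7, -0.9], [0.4, -0.3], [0.3, -0.5], [-0.2, -0.6], [-0.6, 2.4], [0.3, 0.6], [0.0, 1.1], [-1.3, 1.6], [-0.0, 0.2], [-0.4, -0.7], [0.5, 1.6]]
```

```bash
cat >> h.py <<'E'
from scipy.spatial.transform import Rotation as Ro
CASE=np.array([.4909,-.2102,0,-.2026]); STAND=np.array([.5436,.2388,0,np.radians(281.51)])
def down(yawy,tilt=0):
    "tool pointing down, tool y at world angle yawy (deg); then turned by tilt (deg) about its own x"
    y=np.radians(yawy); Y=np.array([np.cos(y),np.sin(y),0]); Z=np.array([0,0,-1.]); X=np.cross(Y,Z)
    return np.column_stack([X,Y,Z])@Ro.from_rotvec([np.radians(tilt),0,0]).as_matrix()
def rel(p0,R0,p,R):
    sh=R0.T@(np.array(p)-p0)/.5; tu=np.degrees(Ro.from_matrix(R0.T@R).as_rotvec())/120
    return np.r_[sh,tu].round(4).tolist()
E
python3 - <<'E'
from h import *
R0=down(75.97); p0=np.array([.133,.534,.25])
hp=pose(CASE,[[0,.05,.141]])[0]; print("handle",hp)
m=[.34,.22,.25]; R1=down(32); print(rel(p0,R0,m,R1)); print(rel(m,R1,[hp[0],hp[1],.26],down(-11.6)))
E
```

```text
handle [ 0.50096084 -0.16122266  0.141     ]
[-0.5539, -0.5089, 0.0, 0.0, 0.0, 0.3664]
[-0.8172, -0.131, -0.02, 0.0, 0.0, 0.3633]
```

Emit:
arm_command:
  commands: [-1,-0.554,-0.509,0,0,0,0.3664,-1,-0.554,-0.509,0,0,0,0.3664,-1,-0.554,-0.509,0,0,0,0.3664,-1,-0.554,-0.509,0,0,0,0.3664,-1,-0.554,-0.509,0,0,0,0.3664,-1,-0.554,-0.509,0,0,0,0.3664,-1,-0.554,-0.509,0,0,0,0.3664,-1,-0.554,-0.509,0,0,0,0.3664,-1,-0.554,-0.509,0,0,0,0.3664,-1,-0.554,-0.509,0,0,0,0.3664]

```text
time_s: 0.98
position: [0.3437, 0.2148, 0.2503]
tool_rot: [[-0.524, 0.852, 0.001], [0.852, 0.524, -0.001], [-0.002, 0.0, -1.0]]
ft_force: [0.3, -0.1, 0.1]
grip_width: 0.0851
gripper_force: 0.0
```

Emit:
arm_command:
  commands: [-1,-0.817,-0.131,-0.02,0,0,0.363,-1,-0.817,-0.131,-0.02,0,0,0.363,-1,-0.817,-0.131,-0.02,0,0,0.363,-1,-0.817,-0.131,-0.02,0,0,0.363,-1,-0.817,-0.131,-0.02,0,0,0.363,-1,-0.817,-0.131,-0.02,0,0,0.363,-1,-0.817,-0.131,-0.02,0,0,0.363,-1,-0.817,-0.131,-0.02,0,0,0.363,-1,-0.817,-0.131,-0.02,0,0,0.363,-1,-0.817,-0.131,-0.02,0,0,0.363,-1,-0.817,-0.131,-0.02,0,0,0.363,-1,-0.817,-0.131,-0.02,0,0,0.363]

```text
time_s: 1.98
position: [0.5015, -0.1628, 0.2594]
tool_rot: [[0.203, 0.979, -0.001], [0.979, -0.203, 0.001], [0.001, -0.001, -1.0]]
ft_force: [-0.6, 1.1, 0.4]
grip_width: 0.0855
gripper_force: 0.0
```

```bash
cat >> h.py <<'E'
def snap(tag):
    from rig import env,optics
    s=env.observe(); d=dict(optics.get_image("wrist"))
    M=np.array(d["tool_from_camera"]); R=np.array(s["tool_rot"])
    d["orientation"]=R@M[:3,:3]; d["origin"]=np.array(s["position"])+R@M[:3,3]
    np.savez(f"pics/{tag}.npz",**d); cv2.imwrite(f"pics/{tag}.png",d["image"][:,:,::-1])
    print(s["time_s"],np.round(s["position"],4),np.round(s["ft_force"],1),s["grip_width"]); return d
E
python3 - <<'E'
from h import *
d=snap("w1")
im=cv2.imread("pics/w1.png")
for P in [(0.,.05,.141),(.025,.05,.155),(-.025,.05,.155),(.025,.05,.117),(-.025,.05,.117),(.095,.075,.117),(-.095,.075,.117),(.095,-.075,.117),(-.095,-.075,.117)]:
    u=proj(d,pose(CASE,[P]))[0]; print(P,u.round(1)); cv2.circle(im,tuple(int(v) for v in u.round()),2,(0,0,255),-1)
cv2.imwrite("pics/w1b.png",im)
E
```

```text
1.9833 [ 0.5015 -0.1628  0.2594] [-0.6  1.1  0.4] 0.08548819879617602
(0.0, 0.05, 0.141) [251.2 195.8]
(0.025, 0.05, 0.155) [286.3 201.4]
(-0.025, 0.05, 0.155) [216.  201.5]
(0.025, 0.05, 0.117) [281.8 187.3]
(-0.025, 0.05, 0.117) [220.8 187.3]
(0.095, 0.075, 0.117) [370.4 156.9]
(-0.095, 0.075, 0.117) [132.2 157.1]
(0.095, -0.075, 0.117) [353.8 317.2]
(-0.095, -0.075, 0.117) [149.1 317.2]
```

View pics/w1b.png

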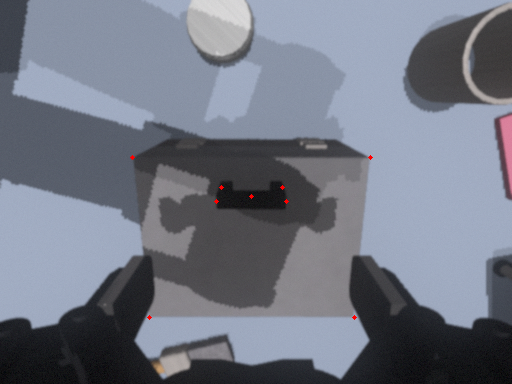

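Emit:
arm_command:
  commands: [-1,0,0,0.08,0,0,0,-1,0,0,0.16,0,0,0,-1,0.001,0,0.215,0,0,0,-1,0.001,0,0.235,0,0,0,-1,0.001,0,0.235,0,0,0,1,0.001,0,0.235,0,0,0,1,0.001,0,0.235,0,0,0,1,0.001,0,0.235,0,0,0,1,0.001,0,0.235,0,0,0,1,0.001,0,0.235,0,0,0,1,0.001,0,0.235,0,0,0]
  newtons: 40

```text
time_s: 2.95
position: [0.5013, -0.1608, 0.1445]
tool_rot: [[0.2, 0.98, 0.001], [0.98, -0.2, -0.001], [-0.0, 0.001, -1.0]]
ft_force: [-3.4, 2.2, 7.8]
grip_width: 0.0495
gripper_force: 41.8
```

Run:
```python
from h import *
import math
r=math.hypot(125,86);a0=math.atan2(86,125)
for th in [8,16,24,32,40,48,56,64,72,80,86]:
    a=a0+math.radians(th); print(th,"tool x,z share",round((r*math.cos(a)-125)/500,4),round(-(r*math.sin(a)-86)/500,4))
```

```text
8 tool x,z share -0.0264 -0.0331
16 tool x,z share -0.0571 -0.0622
24 tool x,z share -0.0916 -0.0868
32 tool x,z share -0.1291 -0.1063
40 tool x,z share -0.169 -0.1205
48 tool x,z share -0.2105 -0.1289
56 tool x,z share -0.2528 -0.1314
64 tool x,z share -0.295 -0.1281
72 tool x,z share -0.3363 -0.1189
80 tool x,z share -0.376 -0.1041
86 tool x,z share -0.4041 -0.0894
```

Emit:
arm_command:
  commands: [1,-0.013,0,-0.0175,0,0,0,1,-0.0264,0,-0.0331,0,0,0,1,-0.041,0,-0.048,0,0,0,1,-0.0571,0,-0.0622,0,0,0,1,-0.074,0,-0.075,0,0,0,1,-0.0916,0,-0.0868,0,0,0,1,-0.11,0,-0.097,0,0,0,1,-0.129,0,-0.1063,0,0,0,1,-0.149,0,-0.114,0,0,0,1,-0.169,0,-0.1205,0,0,0,1,-0.19,0,-0.125,0,0,0,1,-0.2105,0,-0.1289,0,0,0]

```text
time_s: 3.95
position: [0.4797, -0.265, 0.2075]
tool_rot: [[0.2, 0.98, -0.001], [0.98, -0.2, 0.001], [0.0, -0.001, -1.0]]
ft_force: [-2.5, 3.4, -7.2]
grip_width: 0.0489
gripper_force: 42.5
```

Emit:
arm_command:
  commands: [1,-0.021,0,-0.002,0,0,0,1,-0.0423,0,-0.0025,0,0,0,1,-0.0635,0,-0.0015,0,0,0,1,-0.0845,0,0.0008,0,0,0,1,-0.105,0,0.005,0,0,0,1,-0.1258,0,0.01,0,0,0,1,-0.146,0,0.017,0,0,0,1,-0.1655,0,0.0248,0,0,0,1,-0.1845,0,0.0343,0,0,0,1,-0.1845,0,0.0343,0,0,0]

```text
time_s: 4.78
position: [0.4605, -0.3575, 0.1905]
tool_rot: [[0.202, 0.979, -0.001], [0.979, -0.202, -0.003], [-0.003, -0.001, -1.0]]
ft_force: [-7.6, 1.1, 3.7]
grip_width: 0.049
gripper_force: 41.5
```

Emit:
arm_command:
  commands: [-1,0,0,0,0,0,0,-1,0,0,0,0,0,0,-1,0,0,0,0,0,0,-1,0,0,0,0,0,0,-1,0,0,-0.06,0,0,0,-1,0,0,-0.12,0,0,0,-1,0,0,-0.18,0,0,0,-1,0.08,0,-0.22,0,0,0,-1,0.16,0,-0.22,0,0,0,-1,0.24,0,-0.22,0,0,0,-1,0.32,0,-0.22,0,0,0,-1,0.32,0,-0.22,0,0,0]

```text
time_s: 5.78
position: [0.4948, -0.192, 0.3012]
tool_rot: [[0.194, 0.981, 0.002], [0.981, -0.194, 0.001], [0.001, 0.002, -1.0]]
ft_force: [1.0, -0.3, -0.2]
grip_width: 0.0853
gripper_force: 0.0
```

Run:
```python
from h import *
from rig import optics
d=snap("w2")
s=optics.get_image("scene")["image"][:,:,::-1]; cv2.imwrite("pics/scene2.png",s)
im=cv2.imread("pics/w2.png")
for P in [(a,b,.105) for a in(-.05,0,.05) for b in(-.05,.05)]+[(a,b,.055) for a in(-.095,.095) for b in(-.075,.075)]:
    u=proj(d,pose(CASE,[P]))[0]; print(P,u.round(1)); cv2.circle(im,tuple(int(v) for v in u.round()),1,(0,0,255),-1)
c=np.zeros((600,512,3),np.uint8); c[:384]=im; c[384:,:]=cv2.resize(s[60:276,100:356],(512,432))[:216]
cv2.imwrite("pics/w2b.png",c)
```

```text
5.7833 [ 0.4948 -0.192   0.3012] [ 1.  -0.3 -0.2] 0.08531291728863197
(-0.05, -0.05, 0.105) [202.6 238.6]
(-0.05, 0.05, 0.105) [198.9 141.4]
(0, -0.05, 0.105) [251.  238.9]
(0, 0.05, 0.105) [251.8 141.8]
(0.05, -0.05, 0.105) [299.4 239.2]
(0.05, 0.05, 0.105) [304.5 142.2]
(-0.095, -0.075, 0.055) [171.5 240.5]
(-0.095, 0.075, 0.055) [162.7 111.3]
(0.095, -0.075, 0.055) [330.1 241.4]
(0.095, 0.075, 0.055) [340.7 112.6]
```

View pics/w2b.png

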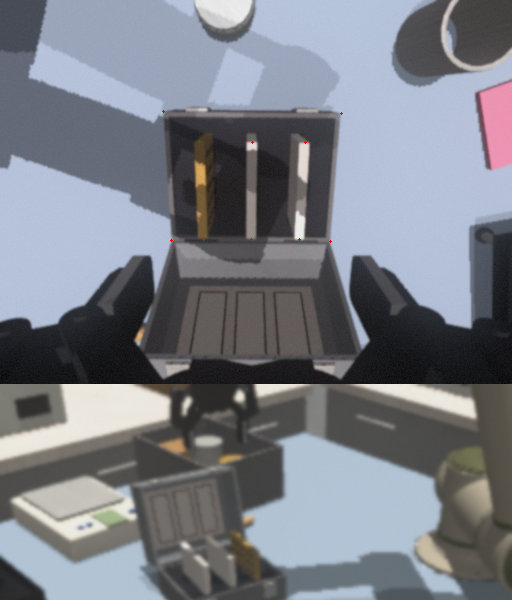

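Run:
```python
from h import *
from rig import env
s=env.observe();print(np.round(s["position"],4))
# brass top-strip check by colour
im=cv2.cvtColor(cv2.imread("pics/w2.png"),cv2.COLOR_BGR2HSV)
for r in (150,170,190,210,230):
    row=im[r,185:225]; k=[185+i for i in range(40) if 8<row[i,0]<28 and row[i,1]>110]; print(r,k[0],k[-1],[int(v) for v in im[r,k[0]:k[-1]+1,2]])
d=load("w2")
for b in (-.04,0,.04): print(proj(d,pose(CASE,[(-.055,b,.105),(-.045,b,.105)])).round(1).tolist())
g=pose(CASE,[[-.05,0,.095]])[0]; print(g)
p0=np.array([.4935,-.1975,.2998]);R=down(-11.6)
print(rel(p0,R,[g[0],g[1],.16],R),rel(p0,R,g,R))
```

```text
[ 0.4943 -0.1966  0.3007]
150 196 205 [81, 82, 82, 82, 82, 83, 85, 83, 76, 67]
170 195 211 [152, 197, 213, 217, 216, 214, 218, 217, 213, 187, 134, 79, 52, 49, 49, 58, 65]
190 196 212 [91, 109, 117, 113, 116, 117, 119, 118, 111, 97, 72, 53, 47, 58, 63, 64, 58]
210 197 209 [115, 120, 116, 118, 117, 117, 118, 116, 109, 88, 73, 69, 64]
230 198 207 [101, 114, 115, 113, 112, 114, 113, 110, 101, 82]
[[197.4, 229.6], [207.2, 229.7]]
[[195.8, 192.1], [205.9, 192.2]]
[[194.1, 151.9], [204.6, 152.0]]
[ 0.44192266 -0.20013916  0.095     ]
[-0.0259, -0.1, 0.2796, 0.0, 0.0, 0.0] [-0.0259, -0.1, 0.4096, 0.0, 0.0, 0.0]
```

Emit:
arm_command:
  commands: [0.25,-0.013,-0.05,0.05,0,0,0,0.25,-0.026,-0.1,0.11,0,0,0,0.25,-0.026,-0.1,0.18,0,0,0,0.25,-0.026,-0.1,0.24,0,0,0,0.25,-0.026,-0.1,0.28,0,0,0,0.25,-0.026,-0.1,0.28,0,0,0,0.25,-0.026,-0.1,0.28,0,0,0]

```text
time_s: 6.47
position: [0.4423, -0.2016, 0.1601]
tool_rot: [[0.202, 0.979, -0.001], [0.979, -0.202, 0.0], [0.0, -0.001, -1.0]]
ft_force: [-0.3, 0.6, 1.8]
grip_width: 0.032
gripper_force: 0.0
```

Emit:
arm_command:
  commands: [0.25,0,0,0.04,0,0,0,0.25,0,0,0.08,0,0,0,0.25,0,0,0.11,0,0,0,0.25,0,0,0.13,0,0,0,0.25,0,0,0.13,0,0,0,1,0,0,0.13,0,0,0,1,0,0,0.13,0,0,0,1,0,0,0.13,0,0,0,1,0,0,0.13,0,0,0,1,0,0,0.13,0,0,0]
  newtons: 60

```text
time_s: 7.3
position: [0.4426, -0.2012, 0.0967]
tool_rot: [[0.2, 0.98, 0.001], [0.98, -0.2, -0.002], [-0.002, 0.002, -1.0]]
ft_force: [-3.2, -0.7, 6.8]
grip_width: 0.0089
gripper_force: 58.9
```

Emit:
arm_command:
  commands: [1,0,0,-0.01,0,0,0,1,0,0,-0.03,0,0,0,1,0,0,-0.06,0,0,0,1,0,0,-0.1,0,0,0,1,0,0,-0.14,0,0,0,1,0,0,-0.18,0,0,0,1,0,0,-0.22,0,0,0,1,0,0,-0.26,0,0,0,1,0,0,-0.3,0,0,0,1,0,0,-0.3,0,0,0,1,0,0,-0.3,0,0,0]

```text
time_s: 8.22
position: [0.4423, -0.2004, 0.2454]
tool_rot: [[0.2, 0.98, 0.001], [0.98, -0.2, -0.001], [-0.001, 0.001, -1.0]]
ft_force: [-0.6, 0.6, -5.4]
grip_width: 0.009
gripper_force: 58.8
```

Run:
```python
from h import *
d=snap("w3")
from rig import env
s=env.observe(); p0=np.array([.4419,-.2001,.245]);R0=down(-11.6)
print(np.round(s["tool_rot"],3).tolist())
# foot pose in stand: lower rear edge x=0, upright: plate centre x=+.005, y=-.06
m=pose(STAND,[[.005,-.06,.25]])[0]; print(m)
print(rel(p0,R0,m,down(-78.49)))
```

```text
8.2167 [ 0.4423 -0.2004  0.2454] [-0.6  0.6 -5.4] 0.009038663799157675
[[0.2, 0.98, -0.001], [0.98, -0.2, 0.001], [0.001, -0.001, -1.0]]
[0.4858043  0.22192821 0.25      ]
[0.8445, -0.0837, -0.01, 0.0, 0.0, 0.5574]
```

View pics/w3.png

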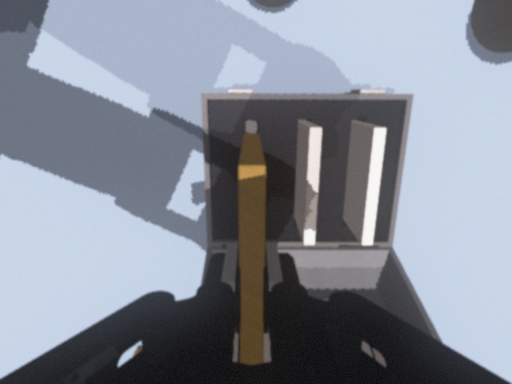

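Run:
```python
from h import *
d=load("w3"); M=d["tool_from_camera"]; t=dict(intrinsics=d["intrinsics"],origin=M[:3,3],orientation=M[:3,:3])
for z in (-.006,-.0083,-.011): print(z,proj(t,[(.05,-.005,z),(.05,.005,z),(-.05,-.005,z),(-.05,.005,z),(.05,-.005,z+.1),(.05,.005,z+.1)]).round(1).tolist())
im=cv2.imread("pics/w3.png"); h=cv2.cvtColor(im,cv2.COLOR_BGR2HSV)
print([(r,im[r,252].tolist()) for r in range(118,190,3)])
for r in (127,170,178,190,300): print(r,[c for c in range(225,285) if h[r,c,1]>110 and 8<h[r,c,0]<28][::40] ,[c for c in range(225,285) if h[r,c,1]>110 and 8<h[r,c,0]<28][-1:])
```

```text
-0.006 [[238.9, 166.1], [267.2, 166.1], [241.4, 388.9], [264.0, 388.9], [244.5, 134.0], [260.2, 134.0]]
-0.0083 [[238.7, 167.4], [267.5, 167.4], [241.2, 393.3], [264.2, 393.3], [244.4, 134.4], [260.2, 134.4]]
-0.011 [[238.4, 169.1], [267.9, 169.1], [241.0, 398.7], [264.4, 398.7], [244.3, 134.9], [260.4, 134.9]]
[(118, [68, 64, 66]), (121, [108, 106, 112]), (124, [121, 120, 125]), (127, [122, 120, 126]), (130, [118, 117, 125]), (133, [82, 92, 103]), (136, [49, 72, 90]), (139, [51, 73, 91]), (142, [48, 74, 91]), (145, [44, 71, 90]), (148, [46, 71, 91]), (151, [44, 70, 89]), (154, [47, 73, 93]), (157, [42, 71, 89]), (160, [46, 72, 93]), (163, [44, 71, 94]), (166, [74, 132, 171]), (169, [83, 147, 189]), (172, [87, 150, 192]), (175, [84, 147, 189]), (178, [49, 80, 102]), (181, [47, 75, 94]), (184, [43, 72, 93]), (187, [47, 75, 93])]
127 [] []
170 [238] [266]
178 [238] [265]
190 [240] [265]
300 [240] [263]
```

Emit:
arm_command:
  commands: [1,0.08,-0.008,-0.01,0,0,0.05,1,0.16,-0.016,-0.01,0,0,0.1,1,0.24,-0.024,-0.01,0,0,0.155,1,0.32,-0.032,-0.01,0,0,0.21,1,0.4,-0.04,-0.01,0,0,0.26,1,0.48,-0.048,-0.01,0,0,0.315,1,0.56,-0.056,-0.01,0,0,0.37,1,0.64,-0.064,-0.01,0,0,0.42,1,0.71,-0.07,-0.01,0,0,0.47,1,0.77,-0.076,-0.01,0,0,0.51,1,0.82,-0.081,-0.01,0,0,0.54,1,0.8445,-0.0837,-0.01,0,0,0.5574]

```text
time_s: 9.27
position: [0.485, 0.2259, 0.2481]
tool_rot: [[0.98, 0.2, -0.003], [0.2, -0.98, 0.001], [-0.003, -0.002, -1.0]]
ft_force: [0.3, -0.2, -5.5]
grip_width: 0.0088
gripper_force: 59.7
```

Emit:
arm_command:
  commands: [1,0,0,0,0,0,0,1,0,0,0,0,0,0,1,0,0,0,0,0,0]

```text
time_s: 9.52
position: [0.4855, 0.2209, 0.2489]
tool_rot: [[0.98, 0.201, -0.002], [0.201, -0.98, -0.001], [-0.002, 0.0, -1.0]]
ft_force: [-0.7, -0.4, -6.0]
grip_width: 0.0088
gripper_force: 59.7
```

Run:
```python
from h import *
from rig import optics
d=snap("w4"); im=cv2.imread("pics/w4.png")
def pt(P,f=STAND): return pose(f,[P])[0]
L=[((-.03,-.14,.055),(-.03,.14,.055)),((.02,-.14,.01),(.02,.14,.01)),((-.075,-.155,.014),(.075,-.155,.014)),((.075,-.155,.014),(.075,.155,.014)),((.075,.155,.014),(-.075,.155,.014)),((-.075,.155,.014),(-.075,-.155,.014))]
s=optics.get_image("scene"); t=optics.get_image("top")
out=[]
for D,I in ((d,im),(s,s["image"][:,:,::-1].copy()),(t,t["image"][:,:,::-1].copy())):
    I=cv2.resize(I,None,fx=3,fy=3,interpolation=cv2.INTER_CUBIC)
    for a,b in L:
        u=(proj({k:np.array(v) for k,v in D.items()},[pt(a),pt(b)])+.5)*3-.5
        cv2.line(I,tuple(int(v) for v in u[0]),tuple(int(v) for v in u[1]),(0,0,255),1)
    out.append(I)
c=np.zeros((600,800,3),np.uint8); c[:,:]=0
c[:384,:512]=cv2.resize(out[0],(512,384),interpolation=cv2.INTER_AREA)
c[:345,512:]=out[2][420:765,480:768]; a=out[1][555:555+216,690:690+512]; 
c[384:,:512]=a; cv2.imwrite("pics/w4b.png",c)
```

```text
9.5167 [0.4855 0.2209 0.2489] [-0.7 -0.4 -6. ] 0.008795081586569184
```

View pics/w4b.png

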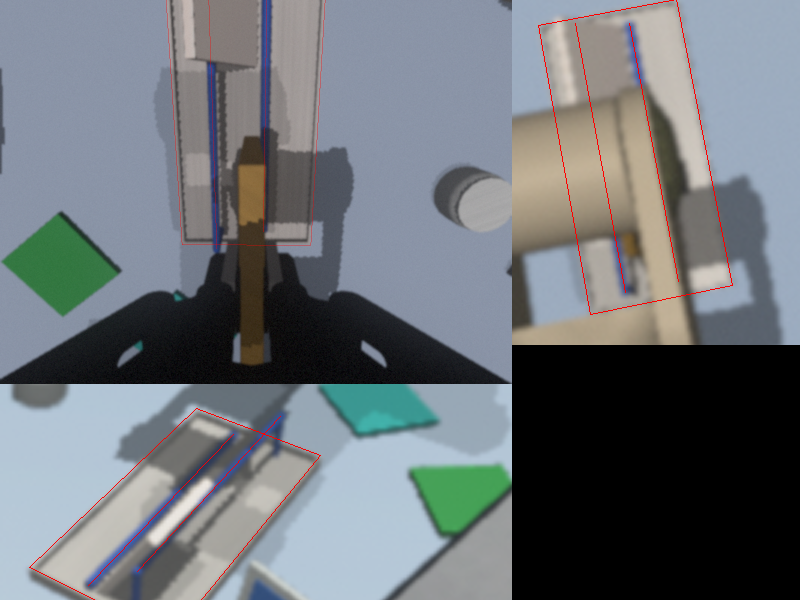

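Run:
```python
from h import *
d=load("w4"); h=cv2.cvtColor(cv2.imread("pics/w4.png"),cv2.COLOR_BGR2HSV)
blue=lambda r,a,b:[c for c in range(a,b) if 105<h[r,c,0]<125 and h[r,c,1]>130]
def line(x,z,r):
    ys=np.linspace(-.14,.14,400); u=proj(d,pose(STAND,np.c_[np.full(400,x),ys,np.full(400,z)])); return np.interp(r,u[::-1,1] if u[0,1]>u[-1,1] else u[:,1],u[::-1,0] if u[0,1]>u[-1,1] else u[:,0])
for r in (75,100,130,160,190,215):
    a=blue(r,195,235); b=blue(r,250,290)
    print(r,"rail",np.mean(a),len(a),line(-.03,.055,r).round(1),"bar",np.mean(b) if b else None,len(b),line(.02,.01,r).round(1))
# image scale: 10mm in stand x at rail height
u=proj(d,pose(STAND,[(-.03,-.06,.055),(-.02,-.06,.055)]));print(u.round(1).tolist())
g=[(y,proj(d,pose(STAND,[(-.075,y,.014)]))[0].round(1).tolist()) for y in (-.155,)];print(g)
```

```text
75 rail 210.5 6 211.0 bar 265.0 7 265.3
100 rail 211.5 6 211.8 bar 265.0 7 265.0
130 rail 212.5 6 212.8 bar None 0 264.6
160 rail 213.5 6 213.7 bar None 0 264.2
190 rail 212.5 2 214.7 bar None 0 263.9
215 rail 215.0 5 215.5 bar None 0 263.5
[[214.1, 173.1], [224.5, 173.1]]
[(-0.155, [181.8, 244.5])]
```

Emit:
arm_command:
  commands: [1,0,0,0.04,0,0,0,1,0,0,0.09,0,0,0,1,0,0,0.15,0,0,0,1,0,0,0.2,0,0,0,1,0,0,0.24,0,0,0,1,0,0,0.27,0,0,0,1,0,0,0.284,0,0,0,1,0,0,0.29,0,0,0,1,0,0,0.29,0,0,0,1,0,0,0.29,0,0,0]

```text
time_s: 10.5
position: [0.4865, 0.2214, 0.106]
tool_rot: [[0.98, 0.2, 0.002], [0.2, -0.98, 0.0], [0.002, -0.0, -1.0]]
ft_force: [-0.6, 0.7, -4.5]
grip_width: 0.0091
gripper_force: 59.5
```

Emit:
arm_command:
  commands: [1,0,0,0.003,0,0,0,1,0,0,0.006,0,0,0,1,0,0,0.008,0,0,0,1,0,0,0.01,0,0,0,1,0,0,0.01,0,0,0,1,0,0,0.01,0,0,0]

```text
time_s: 11.0
position: [0.4859, 0.2215, 0.1001]
tool_rot: [[0.98, 0.2, -0.0], [0.2, -0.98, -0.0], [-0.0, 0.0, -1.0]]
ft_force: [-0.7, 0.7, -4.8]
grip_width: 0.009
gripper_force: 59.6
```

Emit:
arm_command:
  commands: [1,0,0,0.001,0,0,0,1,0,0,0.002,0,0,0,1,0,0,0.003,0,0,0,1,0,0,0.004,0,0,0,1,0,0,0.004,0,0,0]

```text
time_s: 11.42
position: [0.4858, 0.2215, 0.098]
tool_rot: [[0.98, 0.2, -0.0], [0.2, -0.98, -0.0], [-0.0, 0.0, -1.0]]
ft_force: [0.4, -0.3, -5.3]
grip_width: 0.0087
gripper_force: 59.6
```

Emit:
arm_command:
  commands: [1,0,0,0.001,0,0,0,1,0,0,0.002,0,0,0,1,0,0,0.002,0,0,0]

```text
time_s: 11.67
position: [0.4859, 0.2215, 0.0975]
tool_rot: [[0.98, 0.2, 0.0], [0.2, -0.98, 0.0], [0.0, 0.0, -1.0]]
ft_force: [-2.1, -0.9, -0.6]
grip_width: 0.0088
gripper_force: 60.6
```

Emit:
arm_command:
  commands: [1,0,-0.0081,-0.0001,-0.0208,0,0,1,0,-0.0162,-0.0002,-0.0417,0,0,1,0,-0.0243,0.0003,-0.0625,0,0,1,0,-0.0323,0.0011,-0.0833,0,0,1,0,-0.0403,0.0022,-0.1042,0,0,1,0,-0.0482,0.0037,-0.125,0,0,1,0,-0.0561,0.0055,-0.1458,0,0,1,0,-0.0639,0.0077,-0.1667,0,0,1,0,-0.0639,0.0077,-0.1667,0,0]

```text
time_s: 12.42
position: [0.4795, 0.254, 0.093]
tool_rot: [[0.979, 0.19, 0.07], [0.202, -0.92, -0.336], [0.001, 0.344, -0.939]]
ft_force: [-0.0, -1.8, -1.5]
grip_width: 0.009
gripper_force: 60.3
```

Emit:
arm_command:
  commands: [1,0,-0.0032,-0.0001,-0.0083,0,0,1,0,-0.0065,-0.0001,-0.0167,0,0,1,0,-0.0097,-0.0002,-0.025,0,0,1,0,-0.0129,-0.0002,-0.0333,0,0,1,0,-0.0162,-0.0002,-0.0417,0,0,1,0,-0.0162,-0.0002,-0.0417,0,0]

```text
time_s: 12.92
position: [0.478, 0.2607, 0.0905]
tool_rot: [[0.98, 0.182, 0.085], [0.201, -0.887, -0.415], [0.0, 0.424, -0.906]]
ft_force: [0.5, 0.9, -2.0]
grip_width: 0.0089
gripper_force: 60.3
```

Emit:
arm_command:
  commands: [1,0,-0.0016,0,-0.0042,0,0,1,0,-0.0032,-0.0001,-0.0083,0,0,1,0,-0.0032,-0.0001,-0.0083,0,0,1,0,-0.0032,-0.0001,-0.0083,0,0]

```text
time_s: 13.25
position: [0.4778, 0.2618, 0.09]
tool_rot: [[0.98, 0.18, 0.088], [0.2, -0.881, -0.429], [0.0, 0.438, -0.899]]
ft_force: [1.9, 0.9, -2.4]
grip_width: 0.009
gripper_force: 60.2
```

Emit:
arm_command:
  commands: [1,0,-0.0008,0,-0.0021,0,0,1,0,-0.0016,0,-0.0042,0,0,1,0,-0.0016,0,-0.0042,0,0]

```text
time_s: 13.5
position: [0.4775, 0.2625, 0.0896]
tool_rot: [[0.98, 0.179, 0.09], [0.2, -0.877, -0.438], [0.0, 0.447, -0.895]]
ft_force: [0.8, 1.5, -2.1]
grip_width: 0.0087
gripper_force: 60.3
```

Emit:
arm_command:
  commands: [1,0,-0.0008,0,-0.0021,0,0,1,0,-0.0016,0,-0.0042,0,0,1,0,-0.0016,0,-0.0042,0,0]

```text
time_s: 13.75
position: [0.4774, 0.2632, 0.0893]
tool_rot: [[0.98, 0.179, 0.091], [0.2, -0.873, -0.445], [0.0, 0.455, -0.891]]
ft_force: [0.5, 0.6, -2.0]
grip_width: 0.0088
gripper_force: 60.4
```

Emit:
arm_command:
  commands: [1,0,-0.0008,0,-0.0021,0,0,1,0,-0.0016,0,-0.0042,0,0,1,0,-0.0016,0,-0.0042,0,0]

```text
time_s: 14.0
position: [0.4773, 0.2639, 0.089]
tool_rot: [[0.98, 0.178, 0.093], [0.2, -0.869, -0.453], [0.0, 0.463, -0.887]]
ft_force: [0.5, 0.9, -0.8]
grip_width: 0.0089
gripper_force: 60.5
```

Run:
```python
from h import *
from rig import env,optics
s=env.observe(); R=np.array(s["tool_rot"]); p=np.array(s["position"])
c,si=np.cos(STAND[3]),np.sin(STAND[3]); W=np.array([[c,-si,0],[si,c,0],[0,0,1]])
st=lambda q:(W.T@(q-np.r_[STAND[:2],0]))
print("rear edge",st(p+R@[0,-.005,.0925]).round(4),"tilt",np.degrees(np.arcsin(R[2,1])))
rail=W@np.array([-.03,-.06,.055])+np.r_[STAND[:2],0]; t=R.T@(rail-p); print("rail gap to rear face mm",(-.005-t[1]-.004)*1000, s["ft_force"])
im=optics.get_image("scene")["image"][:,:,::-1]; snap("w5")
w=cv2.imread("pics/w5.png"); c=np.zeros((600,800,3),np.uint8)
c[:384,:512]=w; c[200:,300:]=cv2.resize(im[180:280,230:355],(500,400),interpolation=cv2.INTER_CUBIC)
cv2.imwrite("pics/w5b.png",c)
```

```text
rear edge [ 0.0006 -0.06    0.0047] tilt 27.55701865038319
rail gap to rear face mm -0.20457949522528512 [ 0.52990482  0.9295976  -0.76406135]
14.05 [0.4773 0.2638 0.089 ] [ 1.1  0.9 -1.2] 0.009115785698161514
```

View pics/w5b.png

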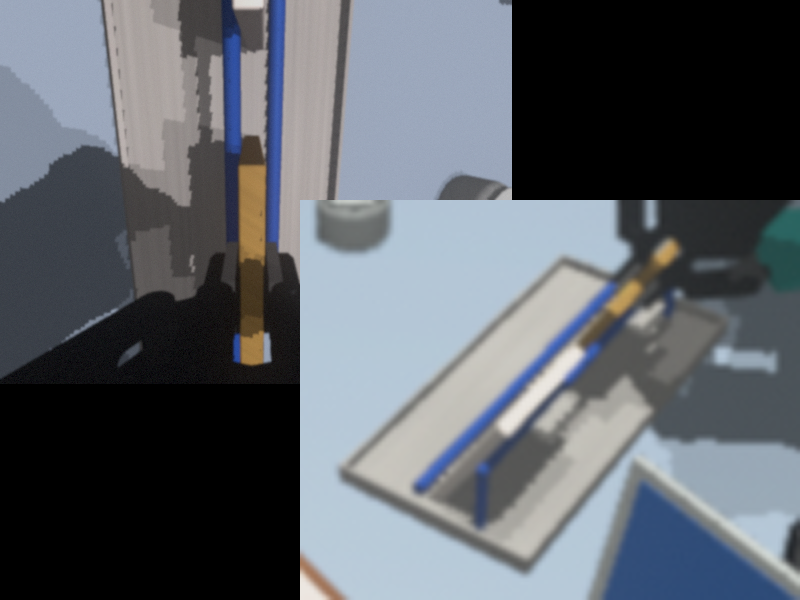

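Run:
```python
from h import *
S=load("scene0"); W=load("w5")
for y in (.132,.032,-.01,-.11):
    P=pose(STAND,[(-.0374,y,.092)])  # mid top edge approx (x=-.0454+.0045.., z=5+89+2)
    u=proj(S,P)[0]; print(y,((u-[230,180]+.5)*4-.5+[300,200]).round(0), proj(W,P)[0].round(0))
im=cv2.imread("pics/w5b.png")[200:,300:]
for t in np.linspace(0,1,24):
    x,y=200+t*(380-200),232+t*(43-232); print((int(x+300),int(y+200)),im[int(y),int(x)].tolist(),end=" ")
```

```text
0.132 [502. 424.] [ 261. -420.]
0.032 [579. 343.] [258.  37.]
-0.01 [608. 312.] [257. 163.]
-0.11 [671. 246.] [256. 382.]
(500, 432) [150, 157, 161] (507, 423) [224, 230, 234] (515, 415) [224, 230, 234] (523, 407) [224, 230, 234] (531, 399) [224, 231, 235] (539, 390) [224, 230, 234] (546, 382) [223, 230, 234] (554, 374) [224, 230, 234] (562, 366) [223, 230, 234] (570, 358) [223, 229, 234] (578, 349) [186, 197, 205] (586, 341) [63, 81, 93] (593, 333) [62, 82, 93] (601, 325) [59, 81, 93] (609, 316) [59, 82, 96] (617, 308) [90, 155, 192] (625, 300) [90, 154, 191] (633, 292) [88, 151, 186] (640, 284) [66, 103, 125] (648, 275) [55, 74, 86] (656, 267) [59, 87, 105] (664, 259) [88, 152, 189] (672, 251) [87, 145, 179] (680, 243) [52, 58, 63]
```

Emit:
arm_command:
  commands: [1,0,-0.0007,0,-0.0017,0,0,1,0,-0.0013,0,-0.0033,0,0,1,0,-0.0013,0,-0.0033,0,0]

```text
time_s: 14.35
position: [0.4772, 0.2641, 0.0887]
tool_rot: [[0.98, 0.177, 0.094], [0.2, -0.865, -0.46], [-0.0, 0.469, -0.883]]
ft_force: [1.3, -2.4, 0.1]
grip_width: 0.009
gripper_force: 60.4
```

Emit:
arm_command:
  commands: [0.78,0,0,0,0,0,0,0.76,0,0,0,0,0,0,0.74,0,0,0,0,0,0,0.71,0,0,0,0,0,0,0.67,0,0,0,0,0,0,0.62,0,0,0,0,0,0,0.57,0,0,0,0,0,0,0.52,0,0,0,0,0,0,0.46,0,0,0,0,0,0,0.4,0,0,0,0,0,0,0.4,0,0,0,0,0,0]
  newtons: 20

```text
time_s: 15.27
position: [0.4771, 0.2644, 0.0886]
tool_rot: [[0.98, 0.177, 0.094], [0.2, -0.866, -0.459], [0.0, 0.468, -0.884]]
ft_force: [-0.1, 0.5, -0.1]
grip_width: 0.0255
gripper_force: 0.0
```

Run:
```python
from h import *
snap("w6"); a=cv2.imread("pics/w5.png"); b=cv2.imread("pics/w6.png")
cv2.imwrite("pics/w6b.png",np.hstack([a[:,120:400],b[:,120:400]]))
```

```text
15.2667 [0.4771 0.2644 0.0886] [-0.1  0.5 -0.1] 0.025501305323421104
```

View pics/w6b.png

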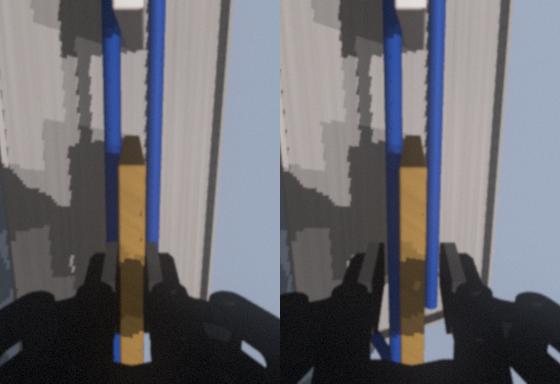

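Emit:
arm_command:
  commands: [0.4,0,0,-0.01,0,0,0,0.4,0,0,-0.03,0,0,0,0.4,0,0,-0.06,0,0,0,0.4,0,0,-0.1,0,0,0,0.4,0,0,-0.15,0,0,0,0.4,0,0,-0.2,0,0,0,0.4,0,0,-0.25,0,0,0,0.4,0,0,-0.3,0,0,0,0.4,0,0,-0.35,0,0,0,0.4,0,0,-0.35,0,0,0,0.4,0,0,-0.35,0,0,0]

```text
time_s: 16.23
position: [0.4605, 0.3455, 0.2446]
tool_rot: [[0.979, 0.177, 0.096], [0.201, -0.866, -0.457], [0.003, 0.467, -0.884]]
ft_force: [-0.2, 1.1, -1.0]
grip_width: 0.0258
gripper_force: 0.0
```

Run:
```python
from h import *
from rig import optics
snap("w7"); s=optics.get_image("scene")["image"][:,:,::-1]
c=np.zeros((600,800,3),np.uint8); c[:384,:512]=cv2.imread("pics/w7.png")
c[300:,400:]=cv2.resize(s[130:280,160:360],(400,300),interpolation=cv2.INTER_CUBIC)
cv2.imwrite("pics/w7b.png",c)
```

```text
16.2333 [0.4605 0.3455 0.2446] [-0.2  1.1 -1. ] 0.0257638937546983
```

View pics/w7b.png

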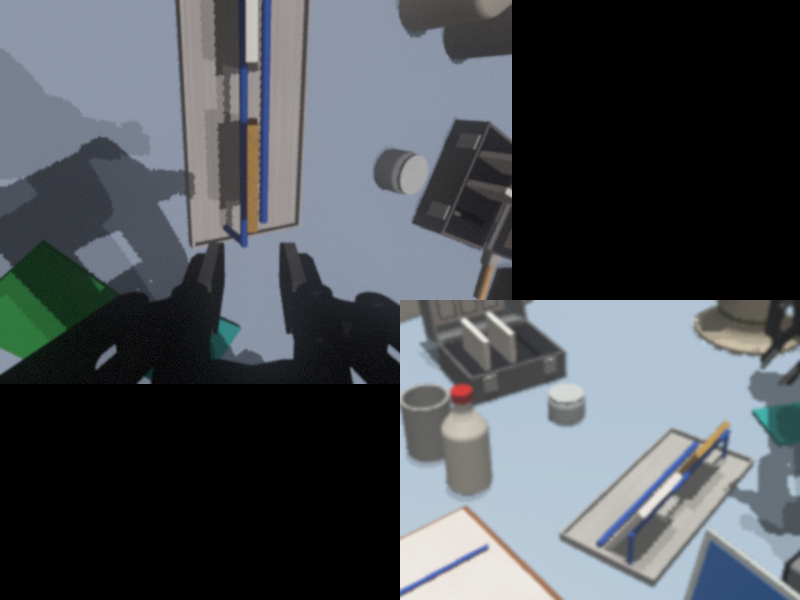

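The last picture shows the brass plate leaning on the rail, from (252,122) to (252,233) in the wrist view. There is a clear gap to the stone, which ends at row 65. In the scene view both white stones are still in the case and its lid is open, so I am handing in.

```bash
python3 -c "
from rig import env
print(env.close_job())"
```

```text
the job is handed in; nothing more can be done
None
```

The job is handed in at about 16 s of the 54 s allowed: the case lid is fully open, and the brass plate leans on the rail at about 27°, roughly 40 mm from the drying stone. In the final pictures the stones and the things in view had not moved; the verdict was not shown.

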